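Trace a rocker cam with the touch stylus

ROBOT

A 6-joint arm with a two-finger parallel gripper is mounted at the origin on the work surface. World frame = base frame: x ahead of the robot, y to its left, z up, the work surface at z = 0. Lengths are in m, angles in rad, forces in N, time in s.
With the tool pointing down it reaches from about 0.3 to 0.85 m from the base axis. Payload 4.2 kg.
Tool frame: the origin (TCP) lies midway between the tips of the shut fingers; the grasp point (between the pads) lies 19 mm behind it; z points along the fingers, y is the direction in which the jaws open and shut (so a half turn about z gives the same grasp; the last joint's range is limited). The gripper opens to 91 mm and grips with 3 to 60 N. Pads are 32 mm wide; open, the fingers measure 118 mm over their backs; the gripper's body (76 mm by 178 mm) begins 60 mm behind the grasp point.
Start: joints at [1.2, 0.32, 1.565, -0, 1.257, -0.02], TCP at [0.198, 0.54, 0.214] pointing down, gripper open.
Joint ranges: [-3.11, 3.11], [-0.84, 2.01], [0.21, 2.61], [-1.34, 4.49], [0.05, 2.63], [-2.56, 2.56]. Speed limits (rad/s): [2.57, 2.57, 3.14, 3.14, 3.14, 3.14].

INTERFACE

Orientations are given as a unit quaternion [x, y, z, w].
In Python, from bench import * gives the robot as it stands.
- The arm moves only by the shell command python3 -m pendant 'ROWS' [FORCE]. ROWS is text: rows parted by semicolons, each of 7 numbers parted by spaces: the shift along the tool's x, y, z in m, then the turn, a rotation vector about the tool's x, y, z in rad, then the closure in counts, from 0 (fully open) to 255 (shut). In form: tx ty tz ax ay az fingers; .... A call has 1 to 5 rows; each row is the pose to reach, as a shift and turn from the pose commanded when the call began, along the tool's axes at that moment; what a row does not reach only later rows make up. A row lasts 1/8 s, in which the tool goes at most 62.5 mm and 10.7 degrees, less where a joint would pass 70% of its speed; a pose out of reach is approached as far as the arm can. A call with a gripper value outside its range is refused whole. The fingers move at their own pace and stop on an object; FORCE is the grip in N (left out, the last holds). Time passes only in rows, so rows that repeat a pose let the fingers close. It gives the time, the measured TCP pose, the force and the opening at its end, in the units of the state.
- get_state(): the state, without advancing time (a new reading comes with each control period).
- snapshot(name): name is "scene" or "top" or "wrist"; returns a dict with "img" (384x512x3 uint8, red, green, blue), "depth" (384x512 float32, m along the optical axis (not along the pixel's ray), 0 where there is no reading), "vertical_fov" (degrees; the focal length in pixels is half the picture's height over the tangent of half this angle, whatever the lens; pixels are square), "cx", "cy" (the principal point, pixels), "rvec" (rotation vector, rad) and "tvec" (3), from world to camera coordinates, as OpenCV has them; the wrist camera has in their place "mount" (4x4, takes a point from camera to tool coordinates, whose origin is the TCP and whose axes are the flange's). Camera axes: x right, y down, z forward; pixel columns grow to the right and rows downward; lengths in m; the calibration is good to about 2 mm. A picture is of the moment at which its call begins: read the wrist's pose just before it.
- hand_in(): hands the job in, once; it reports no verdict.
Trained networks look in a picture, given as the dict that the camera call returned (one of the last four; its "shot" number tells which), for a name from the list of things; names that differ only in an ending like _2 or _b are one class to them, and where a whole thing is asked for, a point or a joint stands for the part that bears it (a point fixed in the world has none). Each returns a list of dicts, best first, with "confidence" (0 to 1); they miss things now and then, are a little off and sometimes report something else, mostly with a low value. They report only what shows in the picture. A call takes as long as a camera call. They do not tell look-alikes from the thing itself.
- search_frame(picture, query): "rect" ([left, top, width, height] in pixels, round what is visible of it).
- place_of(picture, query): "point" ([column, row] in pixels: a listed point, or the origin of a listed thing).
The state is a dict: "time_s": time; "joint_positions": joint angles; "joint_velocities": joint speeds; "joint_efforts": joint torques, N m; "ee_pos": TCP position; "orientation": TCP orientation; "contact_force": force on the tool from outside, world axes, zero at the start; "torque": the same for the moment, N m; "gripper_width": opening from 0.0 (shut) to 1.0 (fully open).
Only numpy, scipy, OpenCV 4.12 (cv2) and the standard library are available. Lean on these libraries where they do the work, as an engineer would, in place of code of your own. Each camera call takes 0.05 s, during which the arm holds its last target. There are 200 camera calls.

TASK

Check the cam of the tube rocker for wear: take the black touch stylus out of the yellow-green rack and, with its shaft upright, slide it along the robot-side edge of the cam from the yellow line to the red line, keeping it lightly pressed on the edge (about 5 N, never over 15 N) all the way round the curves. Then stand the stylus back in its rack and let go of it; only the stylus may touch the cam fixture, and everything else on the bench stays where it is.

Things in the scene. Friction and masses are not known exactly. Their poses are not given: they have to be found in the camera images.
- fixture: Cam fixture bolted to the bench, turned by up to 0.5 rad: blue plate 150 (x) x 130 (y) x 12 mm, origin at the centre of its underside, z up, -x side towards the robot. Above it lies a flat aluminium three-lobed cam, 30 to 50 mm above the bench, dark hub 28 mm across up to 56 mm; only a round foot 48 mm across between plate and cam. Trace the cam's edge at negative x.
- cam_axis (a point): Point on the fixture's z axis at mid height of the cam (40 mm above the bench). Edge seen from this axis: radius = 58 - 8 cos(3(a - s)) mm, a = angle from the fixture's +x, counter-clockwise from above. s, the angle at which the cam is clamped, is not measured: -0.7 to 0.7 rad (0: a lobe points to -x). It stays clamped. The cam sits on rubber: it gives 1 mm sideways per 3 N, and springs back.
- yellow_line (a point): Middle of the yellow start line painted on the plate's top, 5 mm wide, 55 mm long along the fixture's x; this point is at x -46.5, y +40, z 12 mm in the fixture's frame. The stylus is at the line while its tip is between y = 34.5 and 52 mm in that frame.
- red_line (a point): Middle of the red finish line painted on the plate's top, like the yellow one; this point is at x -46.5, y -40, z 12 mm in the fixture's frame. The stylus is at the line while its tip is between y = -34.5 and -52 mm in that frame.
- stylus: Touch stylus, 100 mm long, about 90 g, standing upright in the rack at the start. Origin at its lower tip, z along it to the grip. Steel shaft 8 mm across with a round tip, from 0 to 46 mm above the tip; black square grip 22 x 22 mm (sides along its x and y) from 46 to 100 mm, blue band at the top. In the rack the grip's underside sits on the rack's top, so the tip is 6 mm above the bench.
- rack: Yellow-green rack of the stylus, fixed to the bench, 74 x 74 x 52 mm high, with one real hole in the middle (the small dark dots around it are painted). Origin at the centre of its underside, z up.
- rack_hole (a point): Centre of the mouth of the rack's hole, at the top of the rack, 52 mm above the bench. Hole 14 mm across with a 2 mm chamfer, vertical, right through to the bench.
- pink_rack: Bystander: pink rack 74 x 74 x 52 mm with two small caps rising to 64 mm, loose, 0.4 kg. It may stand on either side, with the yellow-green rack on the other. Origin under its centre.
- bottle: Bystander: glass bottle, 68 mm across, 120 mm tall, blue cap, loose. Origin under its centre.
- tip_box: Bystander: blue box with pale lid, 85 x 120 x 75 mm tall, loose. Origin under its centre.
- vial: Bystander: small clear vial with a black cap, 28 mm across, 46 mm tall, loose. Origin under its centre.
- marker: Bystander: green marker pen lying along its y axis, 130 mm long, 12 mm thick. Origin near its middle, on the bench.
- dish: Bystander: shut culture dish, 90 mm across, 16 mm tall. Origin under its centre.
- pipette: Bystander: dark blue pipette lying along its y axis, 230 mm long, 24 mm thick. Origin near its middle, on the bench.
There are look-alikes about, which are no part of the job. What is shaped like the stylus but orange or purple is not meant.

How it is judged:
By the outcome, as a careful person would: the job done as asked, in the order asked, and still so for the second after the job is handed in, with the robot touching nothing.
It also fails if it takes over 72 s, if anything falls off the work surface, if the arm or the gripper's body presses on something with over 40 N, if the wrist force passes 120 N, or if a joint passes its speed limit or range.

## Working session

There is one attempt and no reset: what is moved stays moved. The work goes in short steps, Python scripts to look and compute and a shell command to move; the robot and the scene stay as the last step left them, time stands still between calls to the robot, and variables do not carry over. Pictures are saved under pics/ and viewed, about 8 in all and at most 12, crops included, and the job is handed in when it is done.

```bash
mkdir -p pics; cat > h.py <<'E'
from bench import *
import numpy as np, cv2
from scipy.spatial.transform import Rotation as R
def cam(p,st=None):
    f=p["img"].shape[0]/2/np.tan(np.radians(p["vertical_fov"])/2)
    if "mount" in p:
        T=np.eye(4);T[:3,:3]=R.from_quat(st["orientation"]).as_matrix();T[:3,3]=st["ee_pos"];T=T@np.array(p["mount"])
    else:
        W=np.eye(4);W[:3,:3]=R.from_rotvec(np.ravel(p["rvec"])).as_matrix();W[:3,3]=np.ravel(p["tvec"]);T=np.linalg.inv(W)
    return f,p["cx"],p["cy"],T
def at_z(p,uv,z,st=None):
    f,cx,cy,T=cam(p,st);d=T[:3,:3]@np.array([(uv[0]-cx)/f,(uv[1]-cy)/f,1]);o=T[:3,3]
    return o+d*(z-o[2])/d[2]
def cloud(p,st=None):
    f,cx,cy,T=cam(p,st);D=p["depth"];v,u=np.mgrid[:D.shape[0],:D.shape[1]]
    P=np.stack([(u-cx)/f*D,(v-cy)/f*D,D],-1)@T[:3,:3].T+T[:3,3]
    P[D==0]=np.nan;return P
def proj(p,X,st=None):
    f,cx,cy,T=cam(p,st);q=(np.atleast_2d(X)-T[:3,3])@T[:3,:3]
    return q[:,:2]/q[:,2:]*f+[cx,cy]
def save(n,p,crop=None,k=1):
    im=cv2.cvtColor(p["img"],cv2.COLOR_RGB2BGR)
    if crop: x,y,w,h=crop;im=im[y:y+h,x:x+w]
    cv2.imwrite("pics/"+n,cv2.resize(im,None,fx=k,fy=k,interpolation=cv2.INTER_CUBIC))
E
python3 - <<'E'
from h import *
s=get_state();print(s)
for n in("top","scene"):
    p=snapshot(n);save(n+".png",p,k=1.5 if n=="top" else 1.2)
    for q in("fixture","cam_axis","yellow_line","red_line","stylus","rack","rack_hole","pink_rack","bottle","tip_box","vial","marker","dish","pipette"):
        z={"cam_axis":.04,"yellow_line":.012,"red_line":.012,"rack_hole":.052}.get(q,0)
        print(n,q,[(round(d["confidence"],2),np.round(d["point"]),np.round(at_z(p,d["point"],z),3)) for d in place_of(p,q)[:3]])
E
```

```text
{'time_s': 0.0, 'joint_positions': array([ 1.19999862e+00,  3.20314849e-01,  1.56570033e+00, -2.56218137e-05,
        1.25741248e+00, -1.99716866e-02]), 'joint_velocities': array([-1.95218590e-04, -7.30397982e-04, -8.84420063e-04, -4.00675964e-04,
        9.28653811e-04,  3.99211278e-05]), 'joint_efforts': array([ 2.15116620e-04, -4.12457085e+01, -2.31976193e+01,  7.27239694e-02,
        4.55900794e-02, -1.36270455e-04]), 'ee_pos': array([0.19741466, 0.53949227, 0.21309885]), 'orientation': array([ 1.74510850e-01,  9.84654823e-01, -9.02413468e-04, -1.66176591e-04]), 'contact_force': array([-0.06152148,  0.35252212,  0.20454718]), 'torque': array([ 0.03188077, -0.02618433,  0.00087789]), 'gripper_width': 1.0017245957453824}
top fixture [(0.75, array([247., 197.]), array([0.564, 0.028, 0.   ]))]
top cam_axis [(0.95, array([245., 195.]), array([0.563, 0.032, 0.04 ]))]
top yellow_line [(0.61, array([224., 205.]), array([0.54 , 0.089, 0.012]))]
top red_line [(0.61, array([254., 217.]), array([0.51 , 0.008, 0.012]))]
top stylus [(0.67, array([356., 228.]), array([ 0.483, -0.259,  0.   ])),
[... 1682 characters left out ...]
ne pink_rack [(0.65, array([396., 213.]), array([0.539, 0.309, 0.   ]))]
scene bottle [(0.57, array([410., 263.]), array([0.696, 0.298, 0.   ]))]
scene tip_box [(0.85, array([141., 253.]), array([ 0.684, -0.253,  0.   ]))]
scene vial [(0.91, array([357., 271.]), array([0.719, 0.19 , 0.   ])), (0.69, array([246., 287.]), array([ 0.763, -0.025,  0.   ]))]
scene marker [(0.49, array([166., 170.]), array([ 0.367, -0.286,  0.   ]))]
scene dish [(0.71, array([242., 285.]), array([ 0.759, -0.033,  0.   ]))]
scene pipette [(0.79, array([371., 167.]), array([0.342, 0.289, 0.   ])), (0.41, array([278., 206.]), array([0.52 , 0.031, 0.   ])), (0.34, array([166., 197.]), array([ 0.49 , -0.253,  0.   ]))]
```

View pics/top.png

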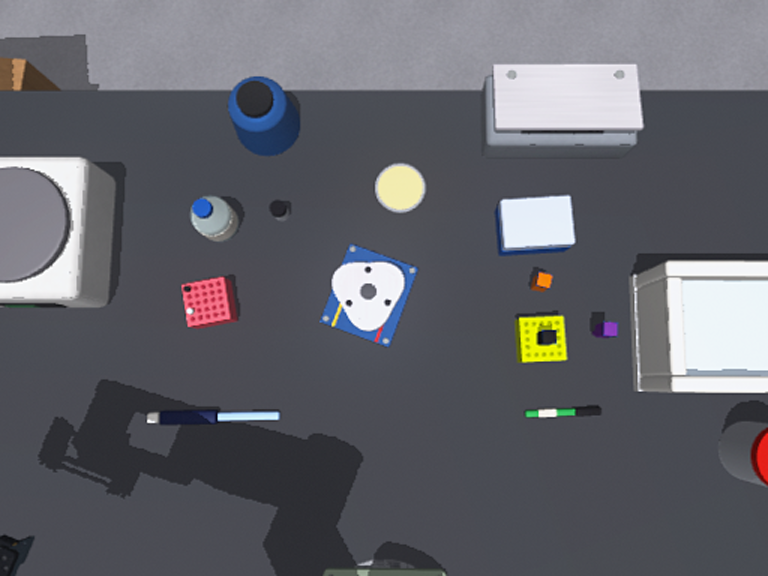

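```bash
python3 - <<'E'
from h import *
p=snapshot("top");save("top_rack.png",p,(300,150,150,100),5)
# fixture: cloud of cam top (z 42..52) and plate
P=cloud(p);print("cam centre",cam(p)[3][:3,3])
x,y,z=P[...,0],P[...,1],P[...,2]
m=(abs(x-.565)<.1)&(abs(y-.03)<.1)
print(np.histogram(z[m],bins=np.arange(-.01,.08,.005)))
E
```

```text
cam centre [ 0.41323062 -0.02991023  1.19433482]
(array([  23,  985, 1644,  245,  796,  218,    3,    1,    3,    6,    6,
        481, 1026,  110,    4,    0,    0]), array([-0.01 , -0.005,  0.   ,  0.005,  0.01 ,  0.015,  0.02 ,  0.025,
        0.03 ,  0.035,  0.04 ,  0.045,  0.05 ,  0.055,  0.06 ,  0.065,
        0.07 ,  0.075]))
```

Top view (1.5×): black stylus in the yellow-green rack at (546,338). The look-alikes are orange at (541,281) and purple at (605,328). Fixture at (368,292), yellow line (337,314), red line (378,335). The black one in the yellow-green rack matches the description, so I'll confirm it in a crop.

View pics/top_rack.png

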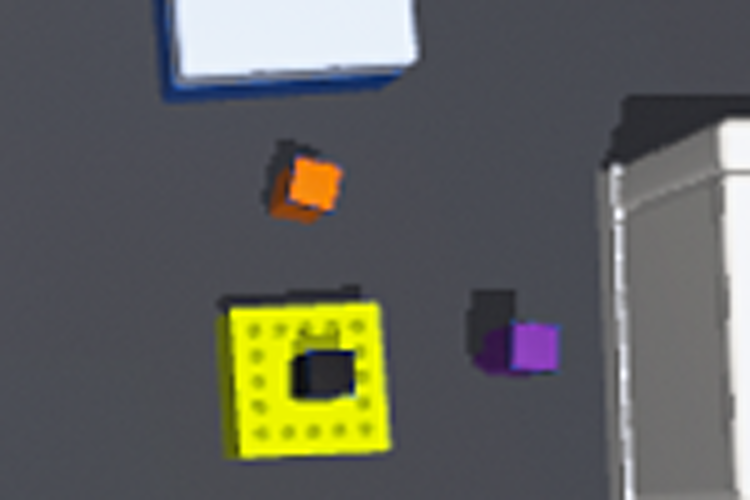

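```bash
python3 - <<'E'
from h import *
p=snapshot("top");P=cloud(p);hsv=cv2.cvtColor(p["img"],cv2.COLOR_RGB2HSV)
H,S,V=hsv[...,0],hsv[...,1],hsv[...,2]
x,y,z=P[...,0],P[...,1],P[...,2]
m=(H>24)&(H<45)&(S>120)&(V>100)&(abs(x-.48)<.07)&(abs(y+.26)<.07)&(z>.04)
r=cv2.minAreaRect(P[m][:,:2].astype(np.float32)*1000);print("rack",r,np.nanmedian(z[m]))
m=(V<70)&(abs(x-.48)<.04)&(abs(y+.26)<.04)&(z>.09)
r=cv2.minAreaRect(P[m][:,:2].astype(np.float32)*1000);print("stylus",r,m.sum(),np.nanmedian(z[m]))
for n,(a,b) in {"orange":(.573,-.254),"purple":(.5,-.36)}.items():
    m=(abs(x-a)<.03)&(abs(y-b)<.03)&(z>.03);print(n,np.nanmax(z[m]),np.nanmedian(P[m],axis=0))
E
```

```text
rack ((485.6836242675781, -263.4654235839844), (73.994873046875, 75.00303649902344), 2.861368179321289) 0.0529238745200824
stylus ((485.26031494140625, -262.51739501953125), (22.627565383911133, 21.853900909423828), 88.50196838378906) 93 0.1058500593108731
orange 0.10505786032428777 [ 0.57674392 -0.25561322  0.09799406]
purple 0.10592110894651485 [ 0.49850669 -0.35656149  0.09831758]
```

Confirmed: the black stylus stands in the yellow-green rack. The orange and purple ones stand free beside it, at (315,185) and (535,347) in the crop. Next I'll look at the cam with the wrist camera on the way over.

```bash
cat >> h.py <<'E'
def go(pos,yang=None,s=None):
    """shift/turn in tool axes to TCP pos, tool pointing straight down, tool y at yang (deg) in world"""
    s=s or get_state();r=R.from_quat(s["orientation"])
    t=r.inv().apply(np.array(pos)-s["ee_pos"]);a=np.zeros(3)
    if yang is not None:
        c=np.radians(yang);y=np.array([np.cos(c),np.sin(c),0]);z=np.array([0,0,-1.]);x=np.cross(y,z)
        a=(r.inv()*R.from_matrix(np.stack([x,y,z],1))).as_rotvec()
    print("shift",np.round(t,4),"turn",np.round(a,4));return t,a
E
python3 - <<'E'
from h import *
p=snapshot("wrist");print(np.round(p["mount"],3),p["vertical_fov"])
go([.46,.05,.30],92)
E
```

```text
[[ 0.    -0.972 -0.234  0.065]
 [ 1.     0.001 -0.     0.001]
 [ 0.    -0.234  0.972 -0.17 ]
 [ 0.     0.     0.     1.   ]] 66.55235360559452
shift [-0.4148 -0.37   -0.0861] turn [ 0.      0.     -0.3857]
```

```bash
python3 -m pendant '-0.05 -0.045 -0.03 0 0 -0.1; ' 2>&1 | tail -1; python3 -m pendant '-0.045 -0.04 -0.02 0 0 -0.13 0;-0.09 -0.08 -0.04 0 0 -0.26 0;-0.135 -0.12 -0.06 0 0 -0.386 0;-0.18 -0.16 -0.086 0 0 -0.386 0;-0.225 -0.2 -0.086 0 0 -0.386 0'
python3 - <<'E'
from h import *
go([.46,.05,.30],92)
E
```

```text
$[0]: bad value
time_s: 2.28
ee_pos: [0.34, 0.2767, 0.3019]
orientation: [-0.018, 1.0, 0.001, 0.002]
contact_force: [1.1, -0.2, -0.8]
gripper_width: 1.001
shift [-0.1117 -0.2309  0.0017] turn [0.0029 0.0041 0.0012]
```

```bash
python3 -m pendant '-0.025 -0.05 0 0 0 0 0;-0.05 -0.1 0 0 0 0 0;-0.08 -0.16 0 0 0 0 0;-0.112 -0.23 0 0 0 0 0;-0.112 -0.23 0 0 0 0 0' 
cat > fit.py <<'E'
from h import *
from scipy.optimize import least_squares
s=get_state();p=snapshot("wrist");save("fix.png",p,k=1.5)
hsv=cv2.cvtColor(p["img"],cv2.COLOR_RGB2HSV);H,S,V=[hsv[...,i].astype(int) for i in range(3)]
P=cloud(p,s);near=(np.abs(P[...,0]-.565)<.11)&(np.abs(P[...,1]-.03)<.11)
def big(m):
    n,l,st,c=cv2.connectedComponentsWithStats(m.astype(np.uint8));k=1+np.argmax(st[1:,4]);return l==k
Y=big(near&(H>20)&(H<35)&(S>110)&(V>90));Rd=big(near&((H<8)|(H>172))&(S>110)&(V>80))
for n,m in(("yellow",Y),("red",Rd)):
    v,u=np.nonzero(m);q=np.array([at_z(p,(a,b),.012,s)[:2] for a,b in zip(u,v)])*1000
    r=cv2.minAreaRect(q.astype(np.float32));print(n,m.sum(),np.round(q.mean(0),1),r)
C=big(near&(S<60)&(V>110));C=cv2.morphologyEx(C.astype(np.uint8),cv2.MORPH_CLOSE,np.ones((5,5)))
cnt=max(cv2.findContours(C,cv2.RETR_EXTERNAL,cv2.CHAIN_APPROX_NONE)[0],key=cv2.contourArea)[:,0]
E=np.array([at_z(p,c,.05,s)[:2] for c in cnt])*1000
def res(x):
    d=E-x[:2];a=np.arctan2(d[:,1],d[:,0]);return np.hypot(*d.T)-(58-8*np.cos(3*(a-x[2])))
best=min((least_squares(res,[E[:,0].mean(),E[:,1].mean(),k],loss="soft_l1") for k in(0,.7,1.4)),key=lambda o:o.cost)
print("cam",best.x,np.sqrt(np.mean(best.fun**2)),"z",np.nanmedian(P[...,2][C>0]))
B=near&(H>95)&(H<130)&(S>120)
v,u=np.nonzero(B);q=np.array([at_z(p,(a,b),.012,s)[:2] for a,b in zip(u,v)])*1000
print("plate",cv2.minAreaRect(q.astype(np.float32)))
for n,z in(("yellow_line",.012),("red_line",.012),("cam_axis",.04)):print(n,[(round(d["confidence"],2),np.round(at_z(p,d["point"],z,s)*1000,1)) for d in place_of(p,n)[:2]])
E
python3 fit.py
```

```text
time_s: 2.9
ee_pos: [0.4598, 0.0487, 0.2998]
orientation: [-0.016, 1.0, -0.0, 0.0]
contact_force: [-0.0, 0.9, -0.2]
gripper_width: 0.999
yellow 64 [534.9  84.7] ((535.1189575195312, 84.64582824707031), (4.991810321807861, 36.37189483642578), 70.23590850830078)
red 56 [496.6  13.3] ((497.53155517578125, 13.171231269836426), (4.758064270019531, 32.41825485229492), 69.49406433105469)
cam [503.8834738   78.73198113  -0.53174178] 17.012478512492727 z -0.0005390215470054693
plate ((564.31201171875, 31.23236083984375), (128.965087890625, 149.84896850585938), 69.96952056884766)
yellow_line [(0.69, array([533. ,  83.7,  12. ]))]
red_line [(0.95, array([503.4,   9.9,  12. ]))]
cam_axis [(0.6, array([ 367.5, -273.1,   40. ])), (0.59, array([564.5,  31.1,  40. ]))]
```

View pics/fix.png

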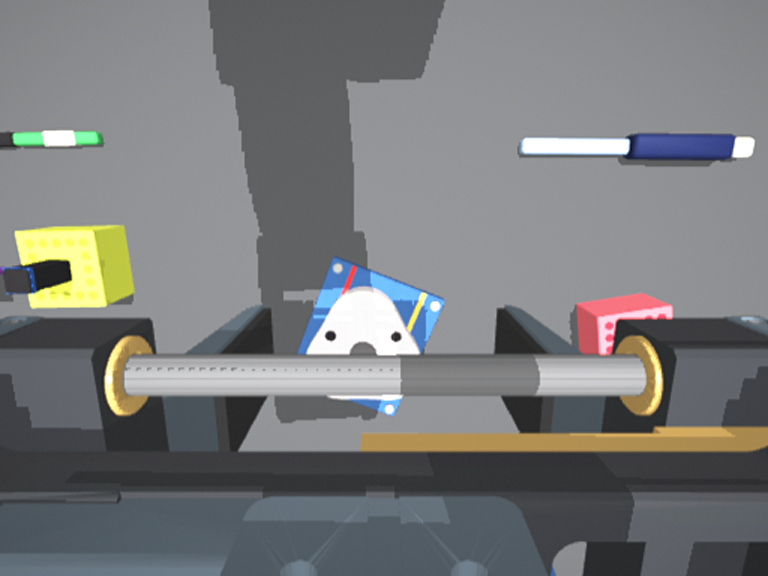

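The wrist view shows the cam's robot side at (360,330), the red line (350,280), the yellow line (415,315), and the gripper bar hiding the far side. The plate fit gives a centre of (564,31) mm and a yaw of -20°. I'll refit the cam using only the visible rim and the top view.

```bash
cat > fit2.py <<'E'
from h import *
from scipy.optimize import least_squares
T0=-20.03
for n in("wrist","top"):
    s=get_state();p=snapshot(n);st=s if n=="wrist" else None
    hsv=cv2.cvtColor(p["img"],cv2.COLOR_RGB2HSV);S,V=hsv[...,1].astype(int),hsv[...,2].astype(int);Hh=hsv[...,0]
    P=cloud(p,st);r=np.hypot(P[...,0]-.5643,P[...,1]-.0312)
    m=((r<.085)&(S<70)&(V>130)&(P[...,2]>.035)&(P[...,2]<.062)).astype(np.uint8)
    if n=="wrist": m[230:]=0
    m=cv2.morphologyEx(m,cv2.MORPH_CLOSE,np.ones((5,5)))
    cnt=max(cv2.findContours(m,cv2.RETR_EXTERNAL,cv2.CHAIN_APPROX_NONE)[0],key=cv2.contourArea)[:,0]
    if n=="wrist": cnt=cnt[cnt[:,1]<227]
    E=np.array([at_z(p,c,.05,st)[:2] for c in cnt])*1000
    def res(x,c=None):
        cc=x[1:3] if c is None else c
        d=E-cc;a=np.arctan2(d[:,1],d[:,0])-np.radians(T0);return np.hypot(*d.T)+.4-(58-8*np.cos(3*(a-x[0])))
    c0=[564.3,31.2]
    for tag,f,x0 in(("free",res,lambda k:[k]+c0),("fixed",lambda x:res(x,c0),lambda k:[k])):
        o=min((least_squares(f,x0(k),loss="soft_l1") for k in(-.7,0,.7)),key=lambda o:o.cost)
        print(n,tag,len(E),np.round(o.x,3),"rms",np.sqrt(np.mean(f(o.x)**2)))
    if n=="top":
        B=(r<.11)&(Hh>95)&(Hh<130)&(S>120);v,u=np.nonzero(B)
        q=np.array([at_z(p,(a,b),.012)[:2] for a,b in zip(u,v)])*1000;print("plate",cv2.minAreaRect(q.astype(np.float32)))
go([.485,-.263,.25],92)
E
python3 fit2.py
```

```text
wrist free 86 [3.63000e-01 5.62674e+02 3.16440e+01] rms 0.5878640664784079
wrist fixed 86 [-1.749] rms 1.3368689373283005
top free 133 [3.63000e-01 5.62711e+02 3.28950e+01] rms 16.334978774696303
top fixed 133 [0.364] rms 16.942992904296407
plate ((598.6669311523438, 18.70825958251953), (130.49497985839844, 77.06006622314453), 69.3917465209961)
shift [-0.0152 -0.3165  0.0497] turn [ 0.0005 -0.      0.0017]
```

```bash
python3 -m pendant '0 -0.06 0.01 0 0 0 0;0 -0.12 0.02 0 0 0 0;-0.005 -0.18 0.03 0 0 0 0;-0.01 -0.24 0.04 0 0 0 0;-0.015 -0.295 0.05 0 0 0 0'
python3 -m pendant '0 -0.021 0 0 0 0 0;0 -0.021 0 0 0 0 0;0 -0.021 0 0 0 0 0'
python3 - <<'E'
from h import *
s=get_state();p=snapshot("wrist");save("w2.png",p,k=1.5)
for n,z in(("rack_hole",.052),("stylus",.006),("rack",0)):print(n,[(round(d["confidence"],2),np.round(d["point"]),np.round(at_z(p,d["point"],z,s)*1000,1)) for d in place_of(p,n)[:2]])
P=cloud(p,s);hsv=cv2.cvtColor(p["img"],cv2.COLOR_RGB2HSV)
x,y,z=P[...,0],P[...,1],P[...,2]
m=(hsv[...,0]>24)&(hsv[...,0]<45)&(hsv[...,1]>120)&(abs(z-.052)<.006)
print(m.sum(),cv2.minAreaRect(P[m][:,:2].astype(np.float32)*1000))
m=(abs(x-.485)<.04)&(abs(y+.263)<.04)&(abs(z-.106)<.006);print(m.sum(),m.sum() and cv2.minAreaRect(P[m][:,:2].astype(np.float32)*1000))
go([.485,-.263,.06],92)
E
```

```text
time_s: 3.82
ee_pos: [0.4845, -0.2432, 0.2498]
orientation: [-0.018, 1.0, 0.0, 0.0]
contact_force: [0.5, 0.7, 0.4]
gripper_width: 1.001
time_s: 4.2
ee_pos: [0.485, -0.2617, 0.2503]
orientation: [-0.019, 1.0, 0.0, 0.0]
contact_force: [-0.7, 0.6, 0.2]
gripper_width: 1.001
rack_hole [(0.86, array([253., 176.]), array([ 488. , -263.8,   52. ]))]
stylus [(0.84, array([187., 173.]), array([ 496.1, -359.3,    6. ])), (0.73, array([258., 173.]), array([ 492.3, -257.9,    6. ]))]
rack [(0.74, array([256., 165.]), array([ 481.4, -261. ,    0. ])), (0.47, array([228.,  77.]), array([ 364.1, -302.2,    0. ]))]
2785 ((486.76019287109375, -263.86279296875), (74.30010986328125, 73.79739379882812), 3.1403143405914307)
415 ((486.8099060058594, -263.80560302734375), (23.00507354736328, 22.41448402404785), 0.7881225347518921)
shift [ 1.000e-04 -7.000e-04  1.903e-01] turn [-0.0001  0.0007  0.0021]
```

View pics/w2.png

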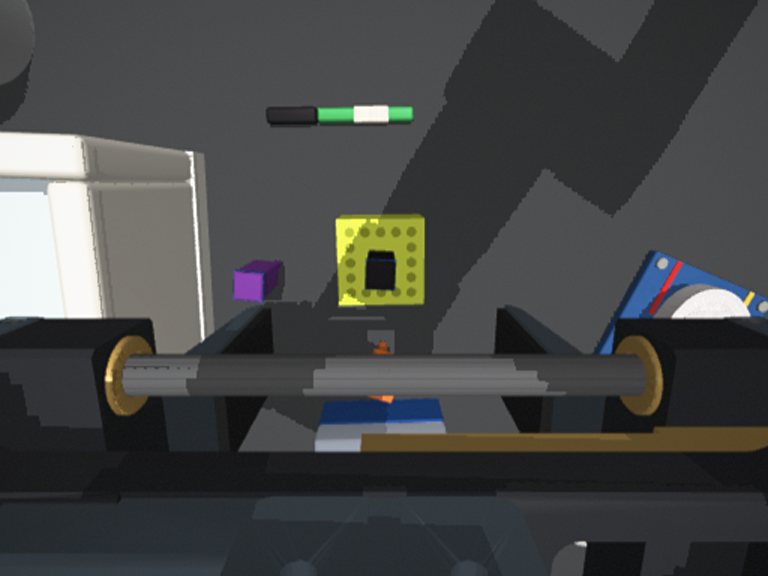

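The wrist view shows the black stylus at (380,270) in the rack, purple at (255,280) and the orange one behind the gripper bar. The estimates agree on about (486.5,-263.6), so I'll descend and grip.

```bash
python3 -m pendant '-0.0015 -0.0018 0.06 0 0 0 0;-0.0015 -0.0018 0.12 0 0 0 0;-0.0015 -0.0018 0.16 0 0 0 0;-0.0015 -0.0018 0.19 0 0 0 0;-0.0015 -0.0018 0.19 0 0 0 0' && python3 -m pendant '0 0 0 0 0 0 255;0 0 0 0 0 0 255;0 0 0 0 0 0 255;0 0 0 0 0 0 255;0 0 0 0 0 0 255' 40
python3 -m pendant '0 0 0 0 0 0 255;0 0 0 0 0 0 255' 40
```

```text
time_s: 5.03
ee_pos: [0.485, -0.2639, 0.0581]
orientation: [-0.018, 1.0, 0.001, -0.002]
contact_force: [-0.1, -0.4, 1.1]
gripper_width: 1.002
time_s: 5.65
ee_pos: [0.4864, -0.2654, 0.06]
orientation: [-0.018, 1.0, -0.0, 0.0]
contact_force: [-0.2, -0.1, 0.0]
gripper_width: 0.481
time_s: 5.9
ee_pos: [0.4863, -0.2652, 0.0598]
orientation: [-0.018, 1.0, 0.0, -0.0]
contact_force: [0.0, 0.2, 0.4]
gripper_width: 0.26
```

```bash
python3 -m pendant '0 0 0 0 0 0 255;0 0 0 0 0 0 255;0 0 0 0 0 0 255' 60; python3 -m pendant '0 0 -0.03 0 0 0 255;0 0 -0.06 0 0 0 255;0 0 -0.1 0 0 0 255' 60
python3 - <<'E'
from h import *
s=get_state();print(s["ee_pos"],s["contact_force"],s["torque"],s["gripper_width"])
c=np.array([563.6,31.5]);t=np.radians(-20);sc=.36
fx=np.array([np.cos(t),np.sin(t)]);fy=np.array([-np.sin(t),np.cos(t)])
def edge(a):
    r=58-8*np.cos(3*(a-sc));dr=24*np.sin(3*(a-sc));e=np.array([np.cos(a),np.sin(a)]);g=np.array([-np.sin(a),np.cos(a)])
    n=r*e-0*e; tg=dr*e+r*g; nn=np.array([tg[1],-tg[0]]);nn/=np.hypot(*nn);return r*e,nn
for a in np.arange(120,246,5):
    q,n=edge(np.radians(a));S=q+n*(4-1.7);A=q+n*10
    w=c+S[0]*fx+S[1]*fy; nw=n[0]*fx+n[1]*fy
    print(a,"fix",np.round(S,1),"world",np.round(w,1),"n",np.round(nw,2))
E
```

```text
time_s: 6.28
ee_pos: [0.4863, -0.2652, 0.0598]
orientation: [-0.018, 1.0, 0.0, -0.0]
contact_force: [-0.3, 0.3, -0.1]
gripper_width: 0.24
time_s: 6.65
ee_pos: [0.4857, -0.265, 0.1599]
orientation: [-0.018, 1.0, 0.001, -0.001]
contact_force: [1.0, -0.1, -0.8]
gripper_width: 0.242
[ 0.48574958 -0.26500584  0.15990162] [ 1.02922197 -0.12404741 -0.83816464] [ 0.02051173 -0.04564069  0.0270333 ] 0.2418862917517896
120 fix [-28.9  48.4] world [553.   86.9] n [-0.52  0.85]
125 fix [-32.   44.4] world [548.7  84.2] n [-0.55  0.83]
130 fix [-34.8  40.6] world [544.8  81.5] n [-0.56  0.83]
135 fix [-37.4  37. ] world [541.1  79.1] n [-0.54  0.84]
140 fix [-40.1  33.6] world [537.4  76.8] n [-0.51  0.86]
145 fix [-42.9  30.3] world [533.7  74.6] n [-0.48  0.88]
150 fix [-45.8  27. ] world [529.8  72.6] n [-0.46  0.89]
155 fix [-49.   23.6] world [525.7  70.4] n [-0.46  0.89]
160 fix [-52.3  19.9] world [521.3  68.1] n [-0.49  0.87]
165 fix [-55.6  15.8] world [516.8  65.4] n [-0.54  0.84]
170 fix [-58.8  11.3] world [512.2  62.2] n [-0.61  0.79]
175 fix [-61.6   6.2] world [507.8  58.4] n [-0.69  0.72]
180 fix [-63.9   0.7] world [503.8  54.1] n [-0.78  0.63]
185 fix [-65.5  -5.1] world [500.3  49.1] n [-0.86  0.51]
190 fix [-66.1 -11.2] world [497.6  43.6] n [-0.93  0.36]
195 fix [-65.7 -17.4] world [495.9  37.7] n [-0.98  0.19]
200 fix [-64.2 -23.3] world [495.3  31.5] n [-1.    0.01]
205 fix [-61.6 -28.9] world [495.8  25.4] n [-0.99 -0.17]
210 fix [-58.1 -34. ] world [497.4  19.4] n [-0.94 -0.34]
215 fix [-53.8 -38.4] world [499.9  13.8] n [-0.87 -0.49]
220 fix [-48.9 -42. ] world [503.3   8.8] n [-0.79 -0.62]
225 fix [-43.6 -44.8] world [507.3   4.4] n [-0.7  -0.72]
230 fix [-38.1 -46.8] world [5.117e+02 5.000e-01] n [-0.61 -0.79]
235 fix [-32.7 -48.3] world [516.3  -2.7] n [-0.54 -0.84]
240 fix [-27.5 -49.2] world [521.   -5.4] n [-0.48 -0.88]
245 fix [-22.5 -49.9] world [525.4  -7.7] n [-0.45 -0.89]
```

```bash
python3 - <<'E'
from h import *
go([.535,.096,.16],92)
E
python3 -m pendant '-0.01 0.06 0 0 0 0 255;-0.02 0.12 0 0 0 0 255;-0.03 0.18 0 0 0 0 255;-0.04 0.24 0 0 0 0 255;-0.05 0.3 0 0 0 0 255' 60
python3 - <<'E'
from h import *
go([.535,.096,.16],92)
E
```

```text
shift [-6.190e-02  3.591e-01  2.000e-04] turn [ 0.0011 -0.0019  0.0003]
time_s: 7.28
ee_pos: [0.5259, 0.0381, 0.1599]
orientation: [-0.018, 1.0, -0.0, 0.0]
contact_force: [0.5, -0.3, -0.8]
gripper_width: 0.24
shift [-0.0112  0.0575 -0.0001] turn [-0.0001  0.0007  0.0002]
```

```bash
python3 -m pendant '-0.011 0.055 0 0 0 0 255;-0.011 0.0575 0.04 0 0 0 255;-0.011 0.0575 0.086 0 0 0 255;-0.011 0.0575 0.086 0 0 0 255' 60
python3 -m pendant '0 0 0 0 0 0 255;0 0 0 0 0 0 255'
python3 - <<'E'
from h import *
go([.5425,.0855,.074],92)
go([.5448,.0815,.074],92)
s=get_state();p=snapshot("wrist");save("w3.png",p,(170,80,200,150),4)
E
```

```text
time_s: 7.78
ee_pos: [0.5318, 0.0939, 0.0709]
orientation: [-0.018, 1.0, -0.001, -0.004]
contact_force: [-0.8, -0.2, -0.1]
gripper_width: 0.243
time_s: 8.02
ee_pos: [0.5363, 0.0941, 0.0759]
orientation: [-0.017, 1.0, 0.0, 0.002]
contact_force: [-0.1, -0.5, -1.1]
gripper_width: 0.241
shift [-0.0059 -0.0088  0.0019] turn [ 0.0005  0.0041 -0.0002]
shift [-0.008  -0.0129  0.0019] turn [ 0.0005  0.0041 -0.0002]
```

View pics/w3.png

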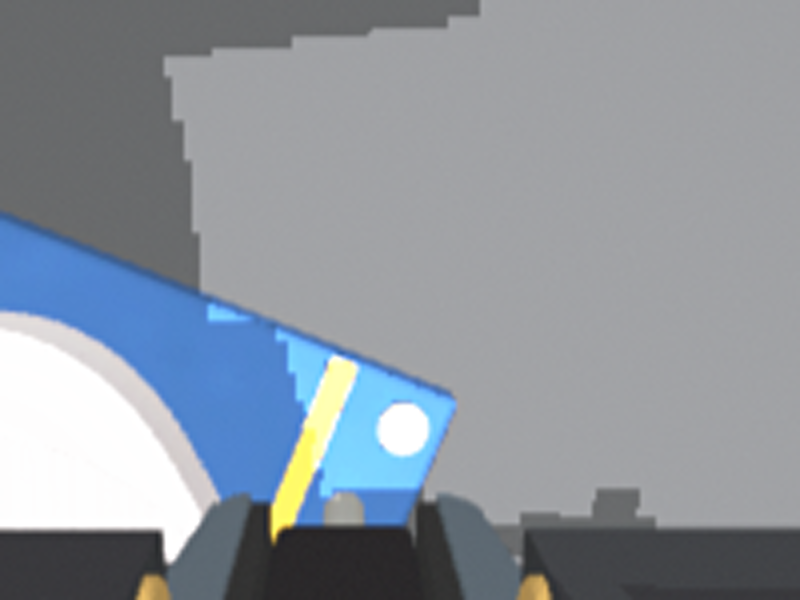

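The shaft tip at (345,510) in the crop sits outside the cam, past the yellow line (285,500), with nothing touching. I'll approach in small steps.

```bash
python3 -m pendant '-0.001 -0.002 0 0 0 0 255;-0.002 -0.004 0 0 0 0 255;-0.003 -0.006 0 0 0 0 255;-0.004 -0.007 0 0 0 0 255;-0.004 -0.007 0 0 0 0 255'
python3 -m pendant '-0.0005 -0.0008 0 0 0 0 255;-0.001 -0.0017 0 0 0 0 255;-0.001 -0.0017 0 0 0 0 255'
python3 -m pendant '-0.0005 -0.0008 0 0 0 0 255;-0.001 -0.0017 0 0 0 0 255;-0.001 -0.0017 0 0 0 0 255'
python3 - <<'E'
from h import *
go([.5448,.0815,.074],92)
E
```

```text
time_s: 8.7
ee_pos: [0.5391, 0.0872, 0.0738]
orientation: [-0.018, 1.0, 0.0, 0.0]
contact_force: [0.1, -0.3, -0.8]
gripper_width: 0.238
time_s: 9.07
ee_pos: [0.5401, 0.0856, 0.0738]
orientation: [-0.018, 1.0, 0.0, 0.0]
contact_force: [0.0, 0.1, -1.2]
gripper_width: 0.234
time_s: 9.45
ee_pos: [0.5412, 0.0839, 0.0739]
orientation: [-0.018, 1.0, 0.0, 0.0]
contact_force: [-0.1, 0.1, -0.3]
gripper_width: 0.235
shift [-0.0035 -0.0025 -0.0001] turn [0.0001 0.0001 0.0002]
```

```bash
python3 -m pendant '-0.0005 -0.0008 0 0 0 0 255;-0.001 -0.0017 0 0 0 0 255;-0.001 -0.0017 0 0 0 0 255'
python3 -m pendant '-0.0005 -0.0008 0 0 0 0 255;-0.0005 -0.0008 0 0 0 0 255;-0.0005 -0.0008 0 0 0 0 255'
python3 -m pendant '-0.0003 -0.0004 0 0 0 0 255;-0.0005 -0.0008 0 0 0 0 255;-0.0005 -0.0008 0 0 0 0 255'
```

```text
time_s: 9.82
ee_pos: [0.5422, 0.0822, 0.0739]
orientation: [-0.018, 1.0, 0.0, 0.0]
contact_force: [-1.2, 0.3, -1.3]
gripper_width: 0.233
time_s: 10.2
ee_pos: [0.5427, 0.0815, 0.0738]
orientation: [-0.018, 1.0, 0.0, 0.0]
contact_force: [0.2, 0.7, -1.6]
gripper_width: 0.24
time_s: 10.58
ee_pos: [0.5432, 0.0807, 0.0738]
orientation: [-0.018, 1.0, 0.0, 0.0]
contact_force: [-1.0, -0.8, -1.0]
gripper_width: 0.234
```

```bash
for i in 1 ; do python3 -m pendant '-0.0005 -0.0008 0 0 0 0 255;-0.0005 -0.0008 0 0 0 0 255;-0.0005 -0.0008 0 0 0 0 255'
python3 -m pendant '-0.0005 -0.0008 0 0 0 0 255;-0.0005 -0.0008 0 0 0 0 255;-0.0005 -0.0008 0 0 0 0 255'; done
```

```text
time_s: 10.95
ee_pos: [0.5436, 0.0801, 0.0739]
orientation: [-0.018, 1.0, 0.0, -0.0]
contact_force: [-1.5, 0.7, -0.0]
gripper_width: 0.24
time_s: 11.32
ee_pos: [0.5441, 0.0795, 0.0739]
orientation: [-0.017, 1.0, 0.0, -0.0]
contact_force: [-1.6, 3.3, 0.1]
gripper_width: 0.238
```

Contact made: 3.6 N, in the direction the model predicts. I'll write a stepper that refits the cam from the contact data and prints the next rows.

```bash
cat > nx.py <<'E'
from h import *
import sys,os
from scipy.optimize import least_squares,minimize_scalar
c0=np.array([563.6,31.5,.36])
def edge(a,q):
    r=58-8*np.cos(3*(a-q[2]));dr=24*np.sin(3*(a-q[2]));t=np.radians(-20)
    e=np.array([np.cos(a+t),np.sin(a+t)]);g=np.array([-e[1],e[0]]);tg=dr*e+r*g;n=np.array([tg[1],-tg[0]]);n/=np.hypot(*n)
    return q[:2]+r*e,n
def near(x,q):
    A=np.radians(np.arange(100,270,.25));return A[np.argmin([np.hypot(*(edge(a,q)[0]-x)) for a in A])]
s=get_state();x=s["ee_pos"][:2]*1000;F=s["contact_force"][:2]
L=np.loadtxt("log.txt",ndmin=2) if os.path.exists("log.txt") else np.zeros((0,4))
L=np.vstack([L,[*x,*F]]);np.savetxt("log.txt",L)
def res(q):
    o=[]
    for l in L[-8:]:
        e,n=edge(near(l[:2],q),q);o.append(((l[:2]-e)@n+l[2:]@n/3-4)/.4)
    return np.r_[o,(q-c0)/[1.5,1.5,.03]]
q=least_squares(res,c0,diff_step=1e-4).x
a=near(x,q);e,n=edge(a,q);off=(x-e)@n+F@n/3-4
t=np.radians(-20);d=x-q[:2]
print("q",np.round(q,3),"a",round(np.degrees(a)),"Fn",round(F@n,1),"Ft",round(F@np.array([-n[1],n[0]]),1),"off",round(off,2),"fix y",round(-np.sin(t)*d[0]+np.cos(t)*d[1],1))
step=float(sys.argv[1]) if len(sys.argv)>1 else 2; fd=float(sys.argv[2]) if len(sys.argv)>2 else 5
r=R.from_quat(s["orientation"]);b=a
for k in range(5):
    if k<4: b+=step/np.hypot(*(edge(b,q)[0]-q[:2]))
    e,n=edge(b,q);w=e+n*(4+.7*off-fd/3)
    print(*np.round(r.inv().apply([*(w-x)/1000,.074-s["ee_pos"][2]]),4)[:3])
E
python3 nx.py
```

```text
q [5.64481e+02 3.01540e+01 3.53000e-01] a 132 Fn 3.7 Ft -0.4 off -0.11 fix y 39.3
0.0015 -0.0014 -0.0001
0.0033 -0.0024 -0.0001
0.005 -0.0034 -0.0001
0.0067 -0.0043 -0.0001
0.0067 -0.0043 -0.0001
```

```bash
python3 -m pendant '0.0015 -0.0014 0 0 0 0 255;0.0033 -0.0024 0 0 0 0 255;0.005 -0.0034 0 0 0 0 255;0.0067 -0.0043 0 0 0 0 255;0.0067 -0.0043 0 0 0 0 255'; python3 nx.py
```

```text
time_s: 11.95
ee_pos: [0.5384, 0.0753, 0.074]
orientation: [-0.017, 1.0, 0.001, 0.001]
contact_force: [-0.4, 6.4, -0.8]
gripper_width: 0.238
q [5.64478e+02 3.01780e+01 3.53000e-01] a 140 Fn 5.7 Ft -2.9 off 0.02 fix y 33.5
0.0018 -0.0007 -0.0001
0.0036 -0.0016 -0.0001
0.0054 -0.0025 -0.0001
0.0072 -0.0033 -0.0001
0.0072 -0.0033 -0.0001
```

```bash
python3 -m pendant '0.0018 -0.0007 0 0 0 0 255;0.0036 -0.0016 0 0 0 0 255;0.0054 -0.0025 0 0 0 0 255;0.0072 -0.0033 0 0 0 0 255;0.0072 -0.0033 0 0 0 0 255'; python3 nx.py
```

```text
time_s: 12.58
ee_pos: [0.5314, 0.0715, 0.074]
orientation: [-0.017, 1.0, 0.001, 0.001]
contact_force: [-0.5, 5.4, -0.7]
gripper_width: 0.241
q [5.64466e+02 3.00890e+01 3.58000e-01] a 149 Fn 5.0 Ft -2.0 off -0.08 fix y 27.6
0.0018 -0.0008 -0.0
0.0037 -0.0017 -0.0
0.0056 -0.0026 -0.0
0.0075 -0.0036 -0.0
0.0075 -0.0036 -0.0
```

Tracking well.

```bash
python3 -m pendant '0.0018 -0.0008 0 0 0 0 255;0.0037 -0.0017 0 0 0 0 255;0.0056 -0.0026 0 0 0 0 255;0.0075 -0.0036 0 0 0 0 255;0.0075 -0.0036 0 0 0 0 255'; python3 nx.py
```

```text
time_s: 13.2
ee_pos: [0.5236, 0.0674, 0.0739]
orientation: [-0.017, 1.0, 0.0, 0.0]
contact_force: [0.7, 4.9, -0.7]
gripper_width: 0.241
q [5.64527e+02 3.00310e+01 3.68000e-01] a 158 Fn 4.0 Ft -3.0 off -0.21 fix y 21.1
0.0019 -0.0013 -0.0001
0.0038 -0.0023 -0.0001
0.0057 -0.0034 -0.0001
0.0077 -0.0046 -0.0001
0.0077 -0.0046 -0.0001
```

```bash
python3 -m pendant '0.0019 -0.0013 0 0 0 0 255;0.0038 -0.0023 0 0 0 0 255;0.0057 -0.0034 0 0 0 0 255;0.0077 -0.0046 0 0 0 0 255;0.0077 -0.0046 0 0 0 0 255'; python3 nx.py
```

```text
time_s: 13.82
ee_pos: [0.5156, 0.0624, 0.0738]
orientation: [-0.018, 1.0, 0.0, -0.0]
contact_force: [-0.7, 4.5, -0.6]
gripper_width: 0.239
q [5.64753e+02 3.01420e+01 3.73000e-01] a 168 Fn 4.1 Ft -2.1 off -0.14 fix y 13.5
0.0018 -0.0015 -0.0002
0.0037 -0.0029 -0.0002
0.0054 -0.0043 -0.0002
0.0071 -0.0058 -0.0002
0.0071 -0.0058 -0.0002
```

```bash
python3 -m pendant '0.0018 -0.0016 0 0 0 0 255;0.0036 -0.003 0 0 0 0 255;0.0053 -0.0044 0 0 0 0 255;0.007 -0.0059 0 0 0 0 255;0.007 -0.0059 0 0 0 0 255'; python3 nx.py
```

```text
time_s: 14.45
ee_pos: [0.5084, 0.0562, 0.0736]
orientation: [-0.018, 1.0, 0.0, -0.001]
contact_force: [-1.9, 5.3, -1.2]
gripper_width: 0.238
q [5.6466e+02 3.0087e+01 3.7300e-01] a 176 Fn 5.1 Ft -2.4 off 0.02 fix y 5.3
0.0017 -0.0016 -0.0004
0.0033 -0.0033 -0.0004
0.0047 -0.005 -0.0003
0.0061 -0.0068 -0.0003
0.0061 -0.0068 -0.0003
```

```bash
python3 -m pendant '0.0017 -0.0016 0 0 0 0 255;0.0032 -0.0033 0 0 0 0 255;0.0046 -0.005 0 0 0 0 255;0.006 -0.0068 0 0 0 0 255;0.006 -0.0068 0 0 0 0 255'; python3 nx.py
```

```text
time_s: 15.08
ee_pos: [0.5024, 0.049, 0.0736]
orientation: [-0.018, 1.0, -0.0, -0.001]
contact_force: [-2.8, 4.1, -0.4]
gripper_width: 0.235
q [5.64901e+02 3.02360e+01 3.73000e-01] a 184 Fn 4.5 Ft -1.9 off -0.07 fix y -3.8
0.0012 -0.002 -0.0004
0.0023 -0.0039 -0.0004
0.0032 -0.0059 -0.0004
0.0041 -0.0079 -0.0004
0.0041 -0.0079 -0.0004
```

```bash
python3 -m pendant '0.0012 -0.002 0 0 0 0 255;0.0022 -0.0039 0 0 0 0 255;0.0031 -0.0059 0 0 0 0 255;0.004 -0.0079 0 0 0 0 255;0.004 -0.0079 0 0 0 0 255'; python3 nx.py
```

```text
time_s: 15.7
ee_pos: [0.4987, 0.0409, 0.0736]
orientation: [-0.018, 1.0, -0.0, -0.001]
contact_force: [-2.7, 4.6, -0.3]
gripper_width: 0.24
q [5.65256e+02 3.04580e+01 3.72000e-01] a 192 Fn 4.1 Ft -3.5 off -0.18 fix y -13.0
0.0005 -0.0022 -0.0004
0.0011 -0.0042 -0.0004
0.0015 -0.0063 -0.0004
0.0018 -0.0085 -0.0004
0.0018 -0.0085 -0.0004
```

```bash
python3 -m pendant '0.0004 -0.0022 0 0 0 0 255;0.0009 -0.0042 0 0 0 0 255;0.0013 -0.0063 0 0 0 0 255;0.0015 -0.0085 0 0 0 0 255;0.0015 -0.0085 0 0 0 0 255'; python3 nx.py
```

```text
time_s: 16.32
ee_pos: [0.497, 0.0323, 0.0734]
orientation: [-0.018, 1.0, -0.0, -0.001]
contact_force: [-4.7, 2.5, -1.4]
gripper_width: 0.24
q [5.65256e+02 3.05530e+01 3.76000e-01] a 199 Fn 4.9 Ft -2.1 off -0.05 fix y -21.7
0.0001 -0.0023 -0.0006
0.0002 -0.0044 -0.0006
0.0001 -0.0065 -0.0006
-0.0002 -0.0087 -0.0006
-0.0002 -0.0087 -0.0006
```

```bash
python3 -m pendant '0 -0.0023 0 0 0 0 255;0 -0.0044 0 0 0 0 255;-0.0002 -0.0065 0 0 0 0 255;-0.0006 -0.0087 0 0 0 0 255;-0.0006 -0.0087 0 0 0 0 255'; python3 nx.py
```

```text
time_s: 16.95
ee_pos: [0.4976, 0.0235, 0.0733]
orientation: [-0.018, 1.0, -0.0, -0.002]
contact_force: [-4.8, 1.9, -1.1]
gripper_width: 0.241
q [5.65387e+02 3.04990e+01 3.69000e-01] a 206 Fn 4.3 Ft -2.8 off -0.14 fix y -29.7
-0.0006 -0.0022 -0.0007
-0.0011 -0.0042 -0.0007
-0.0018 -0.0063 -0.0007
-0.0025 -0.0083 -0.0007
-0.0025 -0.0083 -0.0007
```

```bash
python3 -m pendant '-0.0006 -0.0021 0 0 0 0 255;-0.0012 -0.0041 0 0 0 0 255;-0.002 -0.0061 0 0 0 0 255;-0.0029 -0.0081 0 0 0 0 255;-0.0029 -0.0081 0 0 0 0 255'; python3 nx.py
```

```text
time_s: 17.58
ee_pos: [0.5004, 0.0151, 0.0732]
orientation: [-0.018, 1.0, -0.001, -0.002]
contact_force: [-5.5, 0.7, -1.4]
gripper_width: 0.239
q [5.65427e+02 3.03590e+01 3.63000e-01] a 213 Fn 4.7 Ft -2.9 off -0.08 fix y -36.6
-0.001 -0.0019 -0.0008
-0.002 -0.0039 -0.0008
-0.0031 -0.0057 -0.0008
-0.0044 -0.0076 -0.0008
-0.0044 -0.0076 -0.0008
```

```bash
python3 -m pendant '-0.001 -0.0019 0 0 0 0 255;-0.0021 -0.0038 0 0 0 0 255;-0.0034 -0.0056 0 0 0 0 255;-0.0048 -0.0074 0 0 0 0 255;-0.0048 -0.0074 0 0 0 0 255'; python3 nx.py
```

```text
time_s: 18.2
ee_pos: [0.5053, 0.0075, 0.0731]
orientation: [-0.018, 1.0, -0.001, -0.003]
contact_force: [-6.6, -0.2, -1.2]
gripper_width: 0.238
q [5.65428e+02 3.05720e+01 3.68000e-01] a 220 Fn 5.3 Ft -3.9 off 0.01 fix y -42.3
-0.0014 -0.0019 -0.0009
-0.0028 -0.0036 -0.0009
-0.0044 -0.0052 -0.0009
-0.006 -0.0067 -0.0009
-0.006 -0.0067 -0.0009
```

Reached the red line with the force steady at about 5 N. Backing off along the normal, then up.

```bash
python3 -m pendant '0.004 -0.003 0 0 0 0 255;0.012 -0.009 0 0 0 0 255;0.02 -0.016 0 0 0 0 255;0.024 -0.018 -0.03 0 0 0 255;0.024 -0.018 -0.086 0 0 0 255'
python3 -m pendant '0 0 0 0 0 0 255;0 0 0 0 0 0 255'
python3 - <<'E'
from h import *
go([.4863,-.2652,.16],92)
E
```

```text
time_s: 18.82
ee_pos: [0.4822, -0.0109, 0.1593]
orientation: [-0.017, 1.0, -0.0, -0.002]
contact_force: [1.3, -0.7, -1.0]
gripper_width: 0.24
time_s: 19.08
ee_pos: [0.4835, -0.0105, 0.1596]
orientation: [-0.017, 1.0, -0.0, 0.0]
contact_force: [0.1, 1.3, -0.5]
gripper_width: 0.237
shift [ 0.0061 -0.2547 -0.0004] turn [-0.0002  0.0001  0.    ]
```

```bash
python3 -m pendant '0.001 -0.06 0 0 0 0 255;0.002 -0.12 0 0 0 0 255;0.004 -0.18 0 0 0 0 255;0.006 -0.23 0 0 0 0 255;0.006 -0.2547 0 0 0 0 255'
python3 -m pendant '0 0 0 0 0 0 255;0 0 0 0 0 0 255;0 0 0 0 0 0 255'
python3 - <<'E'
from h import *
go([.4863,-.2652,.16],92)
s=get_state();p=snapshot("wrist");save("w4.png",p,(170,80,200,150),4)
for z in(.106,.114):print(proj(p,[.4863,-.2652,z],s)-[170,80])
p=snapshot("scene");u=proj(p,[.4863,-.2652,.106])[0];print(u,proj(p,[.4863,-.2652,.15]),proj(p,[.4863,-.2652,.052]))
a,b=(u-[40,40]).astype(int);save("s4.png",p,(max(a,0),b,80,80),7);print(a,b)
E
```

```text
time_s: 19.7
ee_pos: [0.4857, -0.2671, 0.1576]
orientation: [-0.016, 1.0, 0.001, -0.002]
contact_force: [-0.3, 0.2, -0.9]
gripper_width: 0.239
time_s: 20.08
ee_pos: [0.4868, -0.2636, 0.1594]
orientation: [-0.018, 1.0, 0.0, -0.0]
contact_force: [-0.6, 0.6, -1.5]
gripper_width: 0.237
shift [ 0.0005 -0.0016 -0.0006] turn [ 0.0009 -0.0009  0.0016]
[[ 82.97422809 124.43848332]]
[[ 82.89444639 127.30613309]]
[152.99934875 160.52716338] [[149.15343768 144.1718815 ]] [[157.41279692 179.29597724]]
112 120
```

View pics/w4.png

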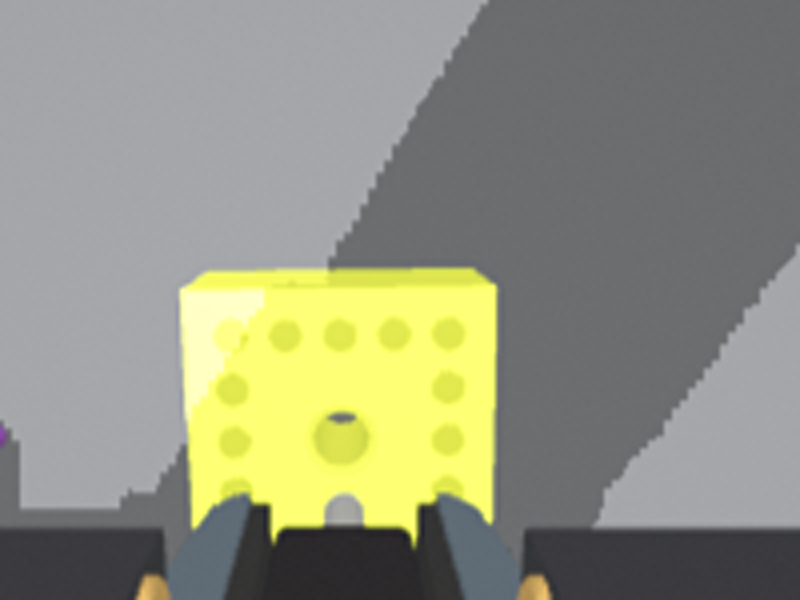

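View pics/s4.png

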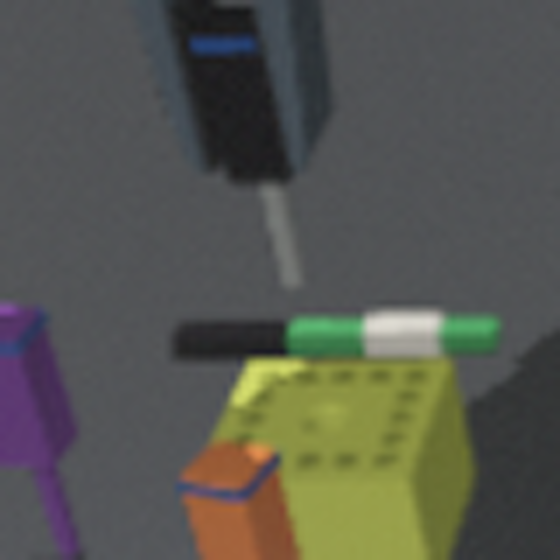

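The wrist crop shows the hole at (341,438) and the shaft tip at (343,505), still upright in the grip. The scene crop shows the tip at (292,285), which matches the prediction to 1 px. I'll compute the remaining offset.

```bash
python3 - <<'E'
from h import *
s=get_state();p=snapshot("wrist");print(s["ee_pos"])
print("hole",[(d["confidence"],np.round(d["point"],1),np.round(at_z(p,d["point"],.052,s)*1000,1)) for d in place_of(p,"rack_hole")[:1]],np.round(at_z(p,(255.3,189.5),.052,s)*1000,1))
P=cloud(p,s);hsv=cv2.cvtColor(p["img"],cv2.COLOR_RGB2HSV)
m=(hsv[...,0]>24)&(hsv[...,0]<45)&(hsv[...,1]>100)&(abs(P[...,2]-.052)<.006)
print("rack top",cv2.minAreaRect(P[m][:,:2].astype(np.float32)*1000))
T=s["ee_pos"];print("tip sides",np.round(proj(p,T+[[-.003,-.004,-.05],[-.003,.004,-.05],[-.004,0,-.05]],s)-[170,80],1)*4)
g=p["img"][80:230,170:370].astype(int);print([tuple(g[127,c]) for c in range(78,94)])
E
```

```text
[ 0.48707535 -0.26384813  0.15978505]
hole [(0.98, array([255.6, 188.7]), array([ 486.2, -263.4,   52. ]))] [ 487.  -263.6   52. ]
rack top ((480.9459228515625, -263.9006042480469), (62.732078552246094, 74.06365203857422), 2.180142879486084)
tip sides [[320.  489.6]
 [361.2 490.8]
 [340.8 485.2]]
[(np.int64(254), np.int64(255), np.int64(114)), (np.int64(255), np.int64(255), np.int64(112)), (np.int64(255), np.int64(255), np.int64(116)), (np.int64(177), np.int64(182), np.int64(146)), (np.int64(154), np.int64(155), np.int64(155)), (np.int64(163), np.int64(163), np.int64(159)), (np.int64(168), np.int64(168), np.int64(162)), (np.int64(166), np.int64(167), np.int64(162)), (np.int64(167), np.int64(166), np.int64(161)), (np.int64(165), np.int64(167), np.int64(161)), (np.int64(164), np.int64(165), np.int64(159)), (np.int64(156), np.int64(156), np.int64(156)), (np.int64(178), np.int64(182), np.int64(147)), (np.int64(255), np.int64(255), np.int64(115)), (np.int64(255), np.int64(255), np.int64(114)), (np.int64(254), np.int64(255), np.int64(113))]
```

```bash
python3 -m pendant '0.0007 0 0.02 0 0 0 255;0.0007 0 0.04 0 0 0 255;0.0007 0 0.048 0 0 0 255;0.0007 0 0.054 0 0 0 255;0.0007 0 0.06 0 0 0 255' && python3 -m pendant '0 0 0 0 0 0 255;0 0 0.005 0 0 0 255;0 0 0.01 0 0 0 255'; python3 -c "from h import *;go([.4863,-.2645,.06],92);print(get_state()['torque'])"
```

```text
time_s: 20.9
ee_pos: [0.4868, -0.2651, 0.1001]
orientation: [-0.018, 1.0, -0.0, 0.001]
contact_force: [-0.1, 0.8, -0.8]
gripper_width: 0.237
time_s: 21.28
ee_pos: [0.4865, -0.2649, 0.0898]
orientation: [-0.018, 1.0, -0.0, 0.0]
contact_force: [0.1, -0.0, -1.1]
gripper_width: 0.24
shift [0.0002 0.0005 0.0298] turn [-0.0002  0.0005  0.0004]
[0.04498899 0.03484505 0.00510783]
```

Tip is 16 mm into the hole with no side force. Continue down.

```bash
python3 -m pendant '0 0.0005 0.008 0 0 0 255;0 0.0005 0.016 0 0 0 255;0 0.0005 0.023 0 0 0 255;0 0.0005 0.028 0 0 0 255;0 0.0005 0.028 0 0 0 255' && python3 -m pendant '0 0 0.001 0 0 0 255;0 0 0.0015 0 0 0 255;0 0 0.0015 0 0 0 255'
```

```text
time_s: 21.9
ee_pos: [0.4861, -0.2642, 0.0613]
orientation: [-0.018, 1.0, 0.0, -0.0]
contact_force: [0.8, 0.9, -1.2]
gripper_width: 0.235
time_s: 22.28
ee_pos: [0.4864, -0.2644, 0.0604]
orientation: [-0.018, 1.0, -0.0, 0.0]
contact_force: [0.1, 0.1, -1.4]
gripper_width: 0.237
```

```bash
python3 -m pendant '0 0 0.0006 0 0 0 255;0 0 0.0006 0 0 0 255'; python3 -m pendant '0 0 0 0 0 0 150;0 0 0 0 0 0 80;0 0 0 0 0 0 0;0 0 0 0 0 0 0;0 0 0 0 0 0 0'; python3 -m pendant '0 0 0 0 0 0 0;0 0 0 0 0 0 0;0 0 0 0 0 0 0;0 0 0 0 0 0 0'
```

```text
time_s: 22.52
ee_pos: [0.4864, -0.2644, 0.0597]
orientation: [-0.018, 1.0, 0.0, 0.0]
contact_force: [-0.6, 0.5, -1.3]
gripper_width: 0.24
time_s: 23.15
ee_pos: [0.4864, -0.2644, 0.0597]
orientation: [-0.018, 1.0, 0.0, 0.0]
contact_force: [0.1, 0.4, 0.0]
gripper_width: 0.755
time_s: 23.65
ee_pos: [0.4863, -0.2644, 0.0597]
orientation: [-0.018, 1.0, 0.0, 0.0]
contact_force: [-0.1, -0.3, -0.5]
gripper_width: 1.002
```

```bash
python3 -m pendant '0 0 -0.03 0 0 0 0;0 0 -0.07 0 0 0 0;0 0 -0.12 0 0 0 0;0 0 -0.16 0 0 0 0;0 0 -0.19 0 0 0 0'; python3 -m pendant '0.01 0.05 -0.01 0 0 0 0;0.02 0.1 -0.02 0 0 0 0;0.04 0.14 -0.02 0 0 0 0;0.06 0.18 -0.02 0 0 0 0;0.06 0.18 -0.02 0 0 0 0'
python3 - <<'E'
from h import *
p=snapshot("top");save("top_end.png",p,k=1.5);P=cloud(p);x,y,z=P[...,0],P[...,1],P[...,2]
m=(abs(x-.486)<.035)&(abs(y+.263)<.035)&(z>.09);print(m.sum(),cv2.minAreaRect(P[m][:,:2].astype(np.float32)*1000) if m.sum() else 0,np.nanmedian(z[m]))
E
```

```text
time_s: 24.28
ee_pos: [0.4866, -0.2645, 0.2518]
orientation: [-0.018, 1.0, -0.001, 0.001]
contact_force: [0.4, -0.5, 0.1]
gripper_width: 0.998
time_s: 24.9
ee_pos: [0.4186, -0.0848, 0.2701]
orientation: [-0.019, 1.0, 0.0, 0.0]
contact_force: [0.2, -0.5, 0.3]
gripper_width: 1.001
100 ((485.2904357910156, -262.816162109375), (21.453405380249023, 21.913843154907227), 0.1892508566379547) 0.10621736996083031
```

View pics/top_end.png

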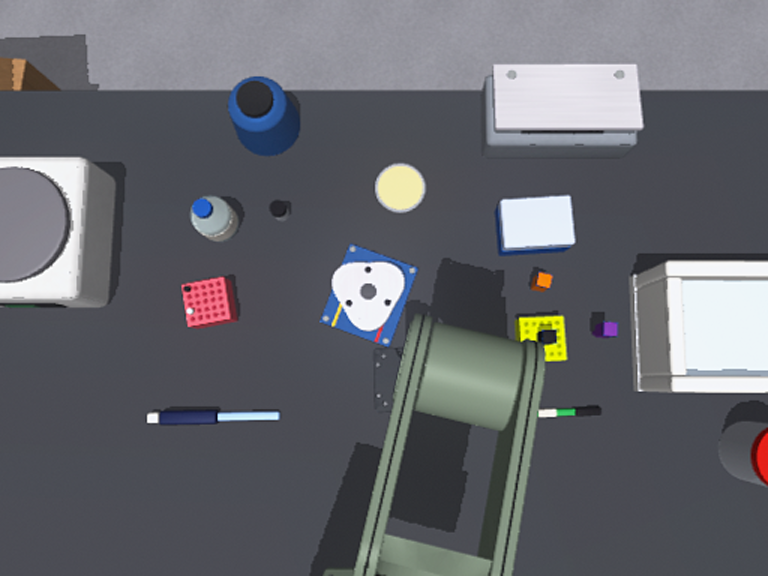

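The stylus is back in the rack at (546,338), at its original spot and height. Everything else that shows is where it was. The arm now hides part of the marker near (540,412), but the arm stayed well above it throughout. Handing in.

```bash
python3 -c "from bench import *;print(hand_in(),get_state()['time_s'])"
```

```text
the job is handed in; nothing more can be done
the job is handed in; nothing more can be done
```

The cam edge is traced from the yellow line to the red line, the stylus is back in its rack and let go, and the job was handed in at about 25 s of the 72 s allowed.

- **Trace:** I slid the upright shaft from about y = +38.5 mm to −42.5 mm in the fixture's frame. I first touched at 3.6 N. At the 12 checks after that, about every 9 mm, the force against the edge was 4.0–5.7 N, and at most about 6.6 N with friction. The force between those checks was not recorded.
- **Cam angle:** the camera fit gave about 0.36 rad for the clamp angle s. The first contact was about 2 mm further in than the camera predicted, so I corrected the path from the contact readings as I went.
- **Stylus back in the rack:** it went into the hole without noticeable side force. The last top view puts its top at (485.3, −262.8) mm, 106 mm high, within 1 mm of where it started.
- **Everything else on the bench:** all that showed in the last view was where it had been. The arm hid part of the marker there, so I could not fully confirm it, but the arm never came near it.

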